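Pair the button-press dies, tray to rack

ROBOT

A 6-joint arm with a two-finger parallel gripper is mounted at the origin on the work surface. World frame = base frame: x ahead of the robot, y to its left, z up, the work surface at z = 0. Lengths are in m, angles in rad, forces in N, time in s.
With the tool pointing down it reaches from about 0.25 to 0.725 m from the base axis. Payload 4 kg.
Tool frame: the origin (TCP) lies midway between the tips of the shut fingers; the grasp point (between the pads) lies 19 mm behind it; z points along the fingers, y is the direction in which the jaws open and shut (so a half turn about z gives the same grasp; the last joint's range is limited). The gripper opens to 85 mm and grips with 20 to 120 N. Pads are 22 mm wide; open, the fingers measure 114 mm over their backs; the gripper's body (76 mm by 85 mm) begins 54 mm behind the grasp point. The pads swing forward as they close: fully open they stand 13 mm farther back than shut.
Start: joints at [-1.2, 0.241, 0.005, 1.335, 0, 1.571], TCP at [0.181, -0.466, 0.231] pointing down, gripper open.
Joint ranges: [-2.72, 2.72], [-1.05, 1.87], [-1.09, 1.28], [-1.99, 2.15], [-1.42, 1.44], [-3.14, 3.14]. Speed limits (rad/s): [2.79, 2.79, 3.14, 3.14, 3.14, 3.14].

INTERFACE

Orientations are given as a unit quaternion [x, y, z, w].
In Python, from workcell import monitor, cams, order gives the robot as it stands.
- The arm moves only by the tool send_rows, never from a script. Its argument "moves" is a list of rows, each a list of 4 numbers: the shift along the tool's x, y, z as a fraction of full scale, then the turn about the tool's z as a fraction of full scale. A call has 1 to 20 rows; each row shifts and turns the commanded pose from where the row before left it, along the tool's axes as they then stand; what a row does not reach is not made up. Full scale, the value 1, is 100 cm for a shift and 0.1 rad for a turn. A row lasts 1/10 s, in which the tool goes at most 50 mm and 8.59 degrees, less where a joint would pass 70% of its speed; a pose out of reach is approached as far as the arm can. A call with a number of a shift or a turn outside -1 to 1 is refused whole. A call with a gripper value outside its range is refused whole. "claw" is the gripper's target within -1 to 1 (fully open at 1, half-way at 0, shut at -1), set as the call begins (left out, the last holds). The fingers move at their own pace and stop on an object; the grip force is fixed at half the most. Time passes only in rows, so rows that do not move let the fingers close. It gives the time, the measured TCP pose, the force and the opening at its end, in the units of the state.
- monitor.get_obs(): the state, without advancing time (a new reading comes with each control period).
- cams.camera(name): name is "scene" or "side" or "wrist"; returns (picture, depth): 384x512x3 uint8, blue, green, red; 384x512 float32, m along the optical axis (not along the pixel's ray), 0 where there is no reading.
- cams.camera_info(name): a dict with "intrinsics" (3x3 intrinsics, pixels), "T" (4x4, takes a point from camera to world coordinates); the wrist camera has in their place "mount" (4x4, takes a point from camera to tool coordinates, whose origin is the TCP and whose axes are the flange's). Camera axes: x right, y up, looking along -z (the intrinsics and any distortion apply to the point x, -y, -z); pixel columns grow to the right and rows downward; lengths in m; the calibration is good to about 2 mm. A picture is of the moment at which its call begins: read the wrist's pose just before it. camera_info takes no time and is no camera call.
- order.job_done(): hands the job in, once; it reports no verdict.
The state is a dict: "clock": time; "joint_pos": joint angles; "joint_vel": joint speeds; "tau": joint torques, N m; "eef_pos": TCP position; "tool_rot": TCP orientation; "ft_force": force on the tool from outside, world axes, zero at the start; "ft_torque": the same for the moment, N m; "grip_width": finger opening in m.
Only numpy, scipy, OpenCV 4.12 (cv2) and the standard library are available. Lean on these libraries where they do the work, as an engineer would, in place of code of your own. Each camera call takes 0.05 s, during which the arm holds its last target.

TASK

The four upper dies of the button press stand in a row in the short tray, and their four cup-shaped lower dies stand in a row in the longer rack. Move the upper dies across one by one so that each stands nose down, upright and fully home in the lower die of its own size, with the lower dies still standing in their own compartments. Lower each die in rather than dropping it, tip nothing over, and leave the awl and the bottle alone.

Things in the scene. Friction and masses are not known exactly. Their poses are not given: they have to be found in the camera images.
- upper_20: Smallest upper die, bright steel, about 130 g: cylindrical nose 20 mm across and 31.5 mm high, on it a 16 mm round shank, top 66 mm over the underside. Stands nose down in a compartment of the short wooden tray (4 in a row, 72 mm pitch, floor 10 mm, fences 20 mm, end cheeks 32 mm over the bench; fixed). Origin: centre of the underside; z up the shank; yaw is meaningless.
- upper_32: Second smallest upper die, bright steel, about 250 g: cylindrical nose 32 mm across and 31.5 mm high, on it a 16 mm round shank, top 66 mm over the underside. Stands nose down in a compartment of the short wooden tray (4 in a row, 72 mm pitch, floor 10 mm, fences 20 mm, end cheeks 32 mm over the bench; fixed). Origin: centre of the underside; z up the shank; yaw is meaningless.
- upper_44: Second largest upper die, bright steel, about 430 g: cylindrical nose 44 mm across and 31.5 mm high, on it a 16 mm round shank, top 66 mm over the underside. Stands nose down in a compartment of the short wooden tray (4 in a row, 72 mm pitch, floor 10 mm, fences 20 mm, end cheeks 32 mm over the bench; fixed). Origin: centre of the underside; z up the shank; yaw is meaningless.
- upper_56: Largest upper die, bright steel, about 660 g: cylindrical nose 56 mm across and 31.5 mm high, on it a 16 mm round shank, top 66 mm over the underside. Stands nose down in a compartment of the short wooden tray (4 in a row, 72 mm pitch, floor 10 mm, fences 20 mm, end cheeks 32 mm over the bench; fixed). Origin: centre of the underside; z up the shank; yaw is meaningless.
- lower_20: Smallest lower die, a loose dark steel cup, mouth up, 30 mm high: outside 36 mm, rim 42 mm; bore 26 mm, bell-mouthed to 32 mm in the top 6 mm; inner floor 6 mm over the underside. In a compartment of the longer wooden rack (4 in a row, 86 mm pitch, heights as the tray; fixed). Origin: centre of underside, z up, yaw meaningless. Takes the 20 mm upper die: home = undersides 6 mm apart.
- lower_32: Second smallest lower die, a loose dark steel cup, mouth up, 30 mm high: outside 48 mm, rim 54 mm; bore 38 mm, bell-mouthed to 44 mm in the top 6 mm; inner floor 6 mm over the underside. In a compartment of the longer wooden rack (4 in a row, 86 mm pitch, heights as the tray; fixed). Origin: centre of underside, z up, yaw meaningless. Takes the 32 mm upper die: home = undersides 6 mm apart.
- lower_44: Second largest lower die, a loose dark steel cup, mouth up, 30 mm high: outside 60 mm, rim 66 mm; bore 50 mm, bell-mouthed to 56 mm in the top 6 mm; inner floor 6 mm over the underside. In a compartment of the longer wooden rack (4 in a row, 86 mm pitch, heights as the tray; fixed). Origin: centre of underside, z up, yaw meaningless. Takes the 44 mm upper die: home = undersides 6 mm apart.
- lower_56: Largest lower die, a loose dark steel cup, mouth up, 30 mm high: outside 72 mm, rim 78 mm; bore 62 mm, bell-mouthed to 68 mm in the top 6 mm; inner floor 6 mm over the underside. In a compartment of the longer wooden rack (4 in a row, 86 mm pitch, heights as the tray; fixed). Origin: centre of underside, z up, yaw meaningless. Takes the 56 mm upper die: home = undersides 6 mm apart.
- bottle: Bystander: white plastic bottle with a red cap, 56 mm in diameter, 150 mm high, standing on the bench to the robot's left. Origin: centre of its underside. To be left alone.
- awl: Bystander: awl lying on the bench to the robot's right, pear-shaped wooden handle 38 mm thick, thin steel spike, about 140 mm long over all. Origin: on the bench under the joint of handle and spike, spike along +x. To be left alone.
There are look-alikes about, which are no part of the job. What is shaped like the lower_44 but green or pink is not meant.

How it is judged:
By the outcome, as a careful person would: the job done as asked, in the order asked, and still so for the second after the job is handed in, with the robot touching nothing.
It also fails if it takes over 90 s, if anything falls off the work surface, if the arm or the gripper's body presses on something with over 40 N, if the wrist force passes 120 N, or if a joint passes its speed limit or range.

## Working session

There is one attempt and no reset: what is moved stays moved. The work goes in short steps, Python scripts to look and compute and a tool call to move; the robot and the scene stay as the last step left them, time stands still between calls to the robot, and variables do not carry over. Pictures are saved under pics/ and viewed, and the job is handed in when it is done.

Besides the shell and the picture viewer there is one more tool, called after "Emit:" by a JSON object that holds its "api" and its "payload", one argument or row to a line. send_rows: Moves the arm, as the interface text tells. Its arguments: {"type":"object","properties":{"moves":{"type":"array","items":{"type":"array","items":{"type":"number","minimum":-1,"maximum":1}}},"claw":{"type":"number"}},"required":["moves"]}

```bash
ls; mkdir -p pics
cat > h.py <<'E'
import numpy as np, cv2
from workcell import monitor, cams, order
def shot(n,f):
    p,d=cams.camera(n); cv2.imwrite('pics/'+f+'.png',p); np.savez('pics/'+f+'.npz',p=p,d=d); return p,d
E
python3 - <<'E'
from h import *
for k,v in monitor.get_obs().items(): print(k,np.round(v,4))
for n in ['scene','side','wrist']:
    print(n,{k:np.round(np.array(v),4).tolist() if k in('intrinsics','T','mount') else v for k,v in cams.camera_info(n).items()})
shot('scene','s0');shot('side','d0')
E
```

```text
pics
clock 0.0
joint_pos [-1.2     0.2414  0.0037  1.3352  0.      1.5707]
joint_vel [ 0.0017  0.     -0.0007 -0.0002 -0.0014 -0.0005]
tau [-1.60000e-03 -3.72318e+01  2.52408e+01  1.71000e-02 -1.00000e-04
 -0.00000e+00]
eef_pos [ 0.1809 -0.4654  0.2304]
tool_rot [ 9.829e-01  1.844e-01 -2.000e-04 -1.000e-03]
ft_force [-0.489   0.0308 -0.1463]
ft_torque [-0.0111  0.042  -0.0305]
grip_width 0.0855
scene {'intrinsics': [[395.504, 0.0, 254.1037], [0.0, 395.504, 190.3399], [0.0, 0.0, 1.0]], 'T': [[0.4545, -0.6047, 0.654, 1.2023], [0.8906, 0.32, -0.3231, -0.3295], [-0.0139, 0.7293, 0.684, 0.7522], [0.0, 0.0, 0.0, 1.0]]}
side {'intrinsics': [[452.3222, 0.0, 250.7856], [0.0, 452.3222, 193.196], [0.0, 0.0, 1.0]], 'T': [[0.8256, 0.3549, -0.4386, -0.1739], [-0.5639, 0.4918, -0.6635, -0.9828], [-0.0197, 0.7951, 0.6061, 0.9313], [0.0, 0.0, 0.0, 1.0]]}
wrist {'intrinsics': [[317.6203, 0.0, 251.6124], [0.0, 317.6203, 188.1762], [0.0, 0.0, 1.0]], 'mount': [[0.0017, 0.9645, 0.2641, 0.0675], [1.0, -0.0016, -0.0006, 0.0007], [-0.0001, 0.2641, -0.9645, -0.1416], [0.0, 0.0, 0.0, 1.0]]}
```

View pics/s0.png

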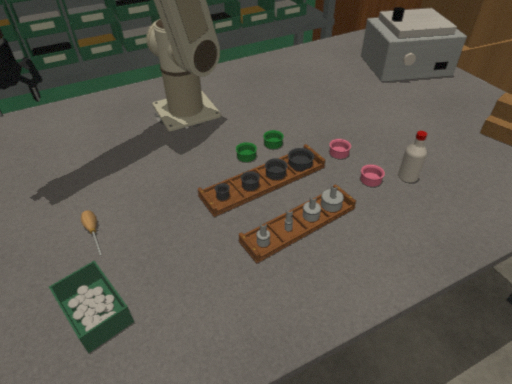

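View pics/d0.png

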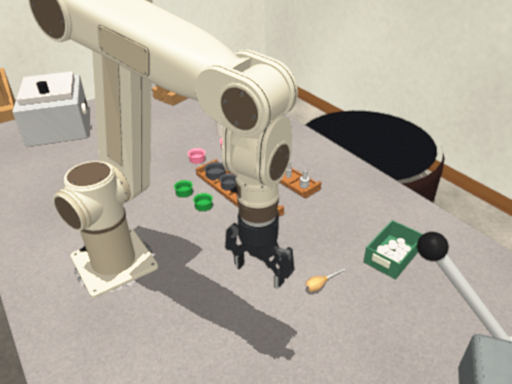

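The scene view shows the short tray's uppers at about (263,238), (289,222), (312,211) and (333,200). The rack's dark cups are at (223,191), (250,181), (276,169) and (301,158). The green and pink cups stand outside the rack. I'll measure a first estimate from these.

```bash
cat >> h.py <<'E'
def ray(n,uv,z,T=None):
    ci=cams.camera_info(n); K=np.array(ci['intrinsics']); T=np.array(ci['T']) if T is None else T
    uv=np.atleast_2d(uv).astype(float)
    d=np.c_[(uv[:,0]-K[0,2])/K[0,0],-(uv[:,1]-K[1,2])/K[1,1],-np.ones(len(uv))]@T[:3,:3].T
    o=T[:3,3]; return o+d*((z-o[2])/d[:,2])[:,None]
E
python3 - <<'E'
from h import *
print('dist' , [k for k in cams.camera_info('scene')])
p=cv2.imread('pics/s0.png'); cv2.imwrite('pics/s0c.png',cv2.resize(p[120:270,180:400],None,fx=3.6,fy=3.6,interpolation=cv2.INTER_CUBIC))
print(ray('scene',[(223,187),(250,177),(276,165),(301,155)],.04).round(3))
print(ray('scene',[(263,227),(289,212),(312,200),(333.5,187)],.076).round(3))
E
```

```text
dist ['intrinsics', 'T']
[[ 0.471 -0.06   0.04 ]
 [ 0.469  0.021  0.04 ]
 [ 0.457  0.109  0.04 ]
 [ 0.451  0.195  0.04 ]]
[[ 0.674 -0.048  0.076]
 [ 0.661  0.029  0.076]
 [ 0.652  0.099  0.076]
 [ 0.638  0.172  0.076]]
```

View pics/s0c.png

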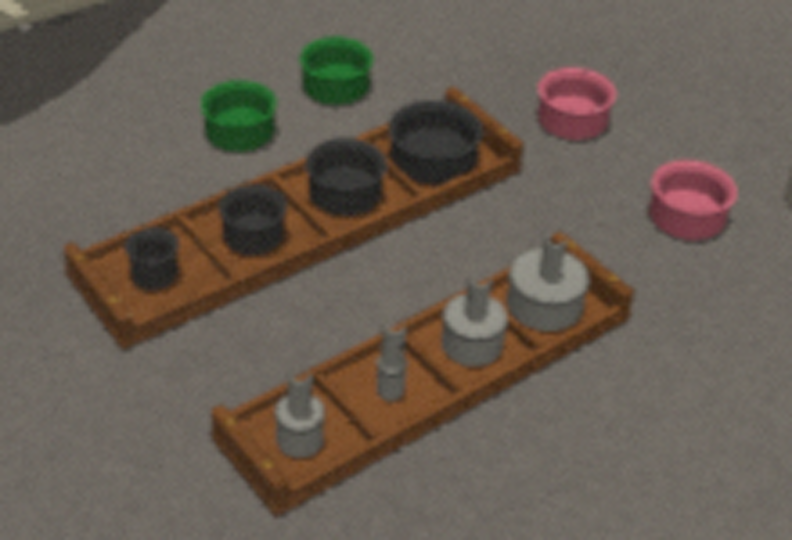

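The enlarged crop settles which die is which. From left to right the tray uppers are 32, 20, 44 and 56, and the rack cups are 20, 32, 44 and 56 (all dark). The green cups at (247,152) and (273,140) and the pink ones at (340,148) and (372,176) are decoys. Next I'll bring the wrist camera over the middle with the jaws square to the rows.

Emit:
{"api": "send_rows", "payload": {
  "moves": [
    [0, 0, -0.005, -1],
    [0, 0, -0.005, -1],
    [0, 0, -0.005, -1],
    [0, 0, -0.005, -1],
    [0, 0, -0.005, -1],
    [0, 0, -0.005, -1],
    [0, 0, -0.005, -1],
    [0, 0, -0.005, -1],
    [0, 0, -0.005, -1],
    [0, 0, -0.005, -1],
    [0, 0, -0.005, -1],
    [0, 0, -0.005, -1],
    [0, 0, -0.005, -1],
    [0, 0, -0.005, -0.62],
    [0, 0, 0, 0]
  ]
}}

```text
clock: 1.6
eef_pos: [0.1812, -0.4661, 0.3015]
tool_rot: [0.648, 0.762, -0.0, 0.0]
ft_force: [1.4, 0.4, -0.1]
grip_width: 0.0851
```

Emit:
{"api": "send_rows", "payload": {
  "moves": [
    [0.036, 0.033, 0, 0],
    [0.036, 0.033, 0, 0],
    [0.036, 0.033, 0, 0],
    [0.036, 0.033, 0, 0],
    [0.036, 0.033, 0, 0],
    [0.036, 0.033, 0, 0],
    [0.036, 0.033, 0, 0],
    [0.036, 0.033, 0, 0],
    [0.036, 0.033, 0, 0],
    [0.036, 0.033, 0, 0],
    [0.036, 0.033, 0, 0],
    [0.036, 0.033, 0, 0],
    [0.036, 0.033, 0, 0],
    [0.036, 0.033, 0, 0],
    [0, 0, 0, 0],
    [0, 0, 0, 0],
    [0, 0, 0, 0]
  ]
}}

```text
clock: 3.3
eef_pos: [0.5552, 0.1052, 0.3009]
tool_rot: [0.648, 0.762, -0.001, -0.0]
ft_force: [-0.1, 0.4, 0.3]
grip_width: 0.0853
```

```bash
cat >> h.py <<'E'
from scipy.spatial.transform import Rotation as R
def wT(o=None):
    o=o or monitor.get_obs(); T=np.eye(4); T[:3,:3]=R.from_quat(o['tool_rot']).as_matrix(); T[:3,3]=o['eef_pos']
    return T@np.array(cams.camera_info('wrist')['mount'])
def wshot(f):
    o=monitor.get_obs(); T=wT(o); p,d=shot('wrist',f); np.savez('pics/'+f+'.npz',p=p,d=d,T=T,eef=o['eef_pos'],q=o['tool_rot']); return p,d,T,o
E
python3 - <<'E'
from h import *
p,d,T,o=wshot('w0')
for k in ['clock','joint_pos','eef_pos','tool_rot']: print(k,np.round(o[k],4))
print(R.from_quat(o['tool_rot']).as_matrix().round(3))
E
```

```text
clock 3.3
joint_pos [ 1.8750e-01  3.6090e-01  3.4960e-01  1.5609e+00 -3.0000e-04  1.5974e+00]
eef_pos [0.5552 0.1052 0.3009]
tool_rot [ 6.480e-01  7.616e-01 -6.000e-04 -3.000e-04]
[[-0.16   0.987 -0.001]
 [ 0.987  0.16  -0.001]
 [-0.    -0.001 -1.   ]]
```

View pics/w0.png

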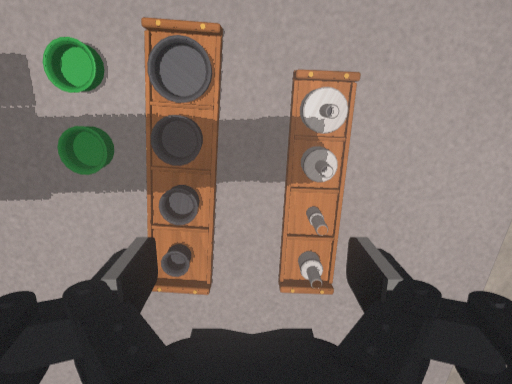

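The wrist view shows the cups at (180,68) [56], (178,140) [44], (180,204) [32] and (176,258) [20]. The uppers are at (325,110) [56], (320,165) [44], (317,218) [20] and (312,270) [32]. Next I'll enlarge it and fit the circles.

Run:
```python
from h import *
z=np.load('pics/w0.npz');p=z['p'];T=z['T']
hsv=cv2.cvtColor(p,cv2.COLOR_BGR2HSV)
for n,(u,v) in {'c56':(180,68),'c44':(178,140),'c32':(180,204),'c20':(176,260)}.items():
    print(n,hsv[v,u])
vis=p.copy()
# steel/dark within wood: dark: V<75
roi=np.zeros(p.shape[:2],np.uint8)
cv2.rectangle(roi,(149,32),(219,285),255,-1)
m=((hsv[...,1]<110)&(hsv[...,2]<110)).astype(np.uint8)*255&roi
m=cv2.morphologyEx(m,cv2.MORPH_OPEN,np.ones((5,5),np.uint8))
cs,_=cv2.findContours(m,cv2.RETR_EXTERNAL,cv2.CHAIN_APPROX_NONE)
for c in cs:
    if cv2.contourArea(c)<200: continue
    w=ray('wrist',c[:,0],.04,T)[:,:2].astype(np.float32)
    (cx,cy),r=cv2.minEnclosingCircle(w); e=cv2.fitEllipse(w)
    print(c[:,0].mean(0).round(),'enc',round(cx,4),round(cy,4),'d',round(2*r*1000,1),'ell',np.round(e[0],4),np.round(np.array(e[1])*1000,1))
    cv2.drawContours(vis,[c],-1,(0,255,255),1)
cv2.imwrite('pics/w0a.png',cv2.resize(vis[10:300,140:240],None,fx=2,fy=2,interpolation=cv2.INTER_CUBIC))
a=cv2.resize(p[10:155,140:230],None,fx=4,fy=4,interpolation=cv2.INTER_CUBIC)
b=cv2.resize(p[75:300,280:370],None,fx=2.6,fy=2.6,interpolation=cv2.INTER_CUBIC)
q=cv2.resize(vis[10:300,140:230],None,fx=2,fy=2,interpolation=cv2.INTER_CUBIC)
H=600;out=np.zeros((H,800,3),np.uint8);out[:580,:360]=a;out[:b.shape[0],365:365+b.shape[1]]=b;out[:580,605:605+180]=q
cv2.imwrite('pics/w0b.png',out)
```

```text
c56 [165   5 105]
c44 [173  15  69]
c32 [174  13  98]
c20 [168  13  95]
[177. 260.] enc 0.4759 -0.0579 d 51.6 ell [ 0.4758 -0.0587] [37.4 51.7]
[152. 262.] enc 0.4409 -0.0673 d 74.2 ell [ 0.4435 -0.0726] [11.3 90.5]
[179. 204.] enc 0.4733 0.0232 d 58.9 ell [0.4713 0.0232] [49.7 58.2]
[176. 140.] enc 0.4589 0.1089 d 67.2 ell [0.4589 0.1083] [62.8 65.7]
[179.  69.] enc 0.454 0.1914 d 77.9 ell [0.4545 0.1925] [74.  75.6]
```

View pics/w0b.png

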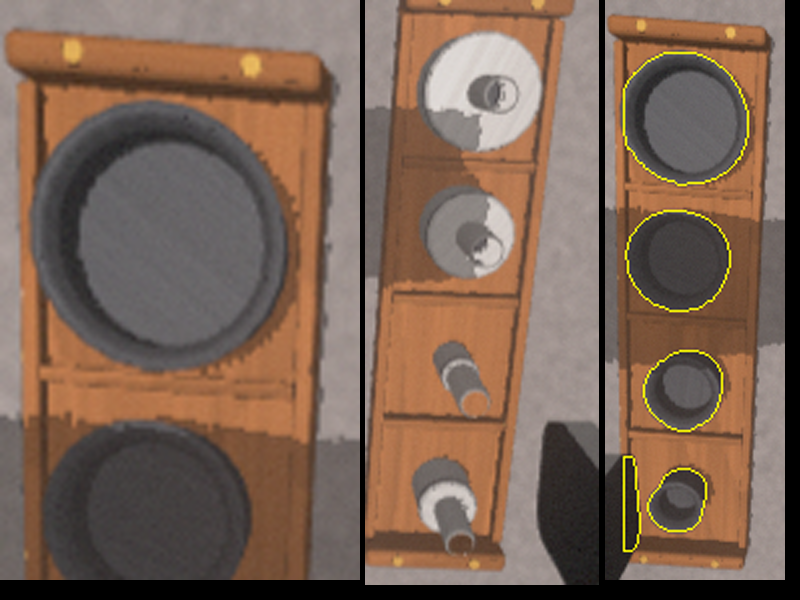

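All four cups are located to within a few millimetres. I'll refine each with an on-axis hover look, starting at cup 56.

Emit:
{"api": "send_rows", "payload": {
  "moves": [
    [0.02, -0.017, 0.03, 0],
    [0.02, -0.017, 0.03, 0],
    [0.02, -0.017, 0.03, 0],
    [0.02, -0.017, 0.03, 0],
    [0.02, -0.017, 0.03, 0],
    [0, 0, 0, 0],
    [0, 0, 0, 0]
  ]
}}

```text
clock: 4.05
eef_pos: [0.4554, 0.1899, 0.1518]
tool_rot: [0.648, 0.762, -0.0, 0.0]
ft_force: [1.1, -0.1, 0.5]
grip_width: 0.0856
```

Run:
```python
from h import *
wshot('c56')
```

Emit:
{"api": "send_rows", "payload": {
  "moves": [
    [-0.042, -0.005, 0, 0],
    [-0.041, -0.004, 0, 0],
    [0, 0, 0, 0],
    [0, 0, 0, 0]
  ]
}}

```text
clock: 4.5
eef_pos: [0.4624, 0.1061, 0.1532]
tool_rot: [0.649, 0.761, 0.002, 0.001]
ft_force: [-0.3, 0.3, -0.6]
grip_width: 0.0856
```

Run:
```python
from h import *
wshot('c44')
```

Emit:
{"api": "send_rows", "payload": {
  "moves": [
    [-0.044, 0, 0, 0],
    [-0.043, 0, 0, 0],
    [0, 0, 0, 0],
    [0, 0, 0, 0]
  ]
}}

```text
clock: 4.95
eef_pos: [0.4752, 0.0216, 0.1518]
tool_rot: [0.648, 0.762, 0.001, 0.0]
ft_force: [0.5, 0.1, 0.1]
grip_width: 0.0855
```

Run:
```python
from h import *
wshot('c32')
```

Emit:
{"api": "send_rows", "payload": {
  "moves": [
    [-0.04, -0.005, 0, 0],
    [-0.04, -0.005, 0, 0],
    [0, 0, 0, 0],
    [0, 0, 0, 0]
  ]
}}

```text
clock: 5.4
eef_pos: [0.4776, -0.0581, 0.1514]
tool_rot: [0.647, 0.762, 0.0, -0.0]
ft_force: [0.3, 0.7, 0.6]
grip_width: 0.0849
```

Run:
```python
from h import *
wshot('c20')
ims=[]
for n in ['c56','c44','c32','c20']:
    z=np.load(f'pics/{n}.npz'); print(n,z['eef'].round(4)); ims.append(cv2.resize(z['p'],(400,300)))
cv2.imwrite('pics/cups.png',np.vstack([np.hstack(ims[:2]),np.hstack(ims[2:])]))
```

```text
c56 [0.4554 0.1899 0.1518]
c44 [0.4624 0.1061 0.1532]
c32 [0.4752 0.0216 0.1518]
c20 [ 0.4776 -0.0581  0.1514]
```

View pics/cups.png

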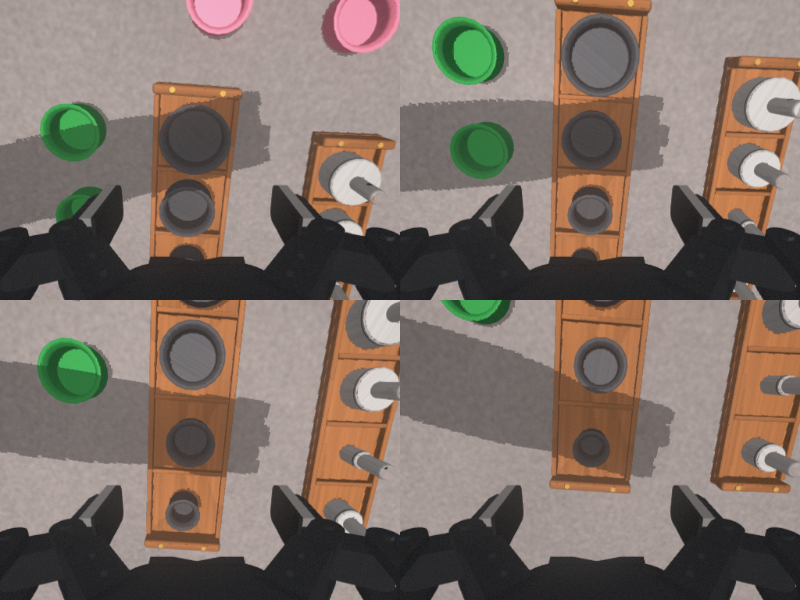

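Each hover view has its cup near the picture centre, about (245,178) in full-size pixels. The cups sit in their compartments in the order 56, 44, 32, 20. Now fitting the rims.

Run:
```python
from h import *
tiles=[]
for n,D in [('c56',.078),('c44',.066),('c32',.054),('c20',.042)]:
    z=np.load(f'pics/{n}.npz');p=z['p'];T=z['T']
    hsv=cv2.cvtColor(p,cv2.COLOR_BGR2HSV)
    m=((hsv[...,1]<90)&(hsv[...,2]<120)).astype(np.uint8)*255
    roi=np.zeros_like(m);cv2.rectangle(roi,(203,125),(290,243),255,-1); m&=roi
    m=cv2.morphologyEx(m,cv2.MORPH_OPEN,np.ones((5,5),np.uint8))
    cs,_=cv2.findContours(m,cv2.RETR_EXTERNAL,cv2.CHAIN_APPROX_NONE)
    cs=[c for c in cs if cv2.contourArea(c)>300]
    c=min(cs,key=lambda c:np.hypot(*(c[:,0].mean(0)-(245,180))))
    w=ray('wrist',c[:,0],.04,T)[:,:2].astype(np.float32)
    e=cv2.fitEllipse(w);(cx,cy),r=cv2.minEnclosingCircle(w)
    print(n,'ell',np.round(e[0],4),np.round(np.array(e[1])*1000,1),'enc',round(cx,4),round(cy,4),round(2*r*1000,1), c[:,0].mean(0).round())
    v=p.copy();cv2.drawContours(v,[c],-1,(0,255,255),1)
    tiles.append(cv2.resize(v[110:250,180:310],None,fx=2,fy=2))
cv2.imwrite('pics/cupfit.png',np.vstack([np.hstack(tiles[:2]),np.hstack(tiles[2:])]))
```

```text
c56 ell [0.453  0.1933] [73.2 75.5] enc 0.4537 0.1934 76.5 [249. 178.]
c44 ell [0.4578 0.1086] [62.9 63.4] enc 0.4578 0.1087 64.6 [245. 179.]
c32 ell [0.4694 0.0214] [50.9 52.2] enc 0.4694 0.0216 53.4 [243. 183.]
c20 ell [ 0.4735 -0.0635] [38.7 41.4] enc 0.4734 -0.063 42.4 [244. 190.]
```

View pics/cupfit.png

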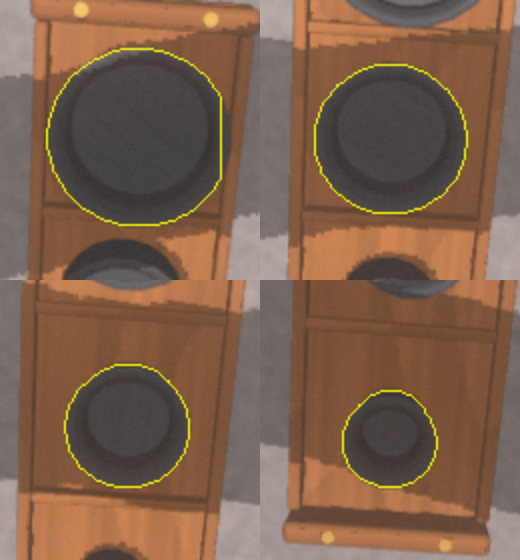

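Run:
```python
from h import *
z=np.load('pics/w0.npz')
print(ray('wrist',[(316.2,284.6),(321.5,229.6),(327.7,171.2),(333.8,111.5)],.076,z['T']).round(4))
z=np.load('pics/c56.npz');p=z['p'];hsv=cv2.cvtColor(p,cv2.COLOR_BGR2HSV)
m=((hsv[...,1]<90)&(hsv[...,2]<120)).astype(np.uint8)*255
roi=np.zeros_like(m);cv2.rectangle(roi,(200,125),(296,220),255,-1); m&=roi
m=cv2.morphologyEx(m,cv2.MORPH_OPEN,np.ones((5,5),np.uint8))
c=max(cv2.findContours(m,cv2.RETR_EXTERNAL,cv2.CHAIN_APPROX_NONE)[0],key=cv2.contourArea)
w=ray('wrist',c[:,0],.04,z['T'])[:,:2].astype(np.float32);print(cv2.fitEllipse(w),cv2.minEnclosingCircle(w),cv2.boundingRect(c))
```

```text
[[ 0.6658 -0.0436  0.076 ]
 [ 0.6557  0.033   0.076 ]
 [ 0.6466  0.1065  0.076 ]
 [ 0.638   0.1745  0.076 ]]
((0.4537298083305359, 0.19377818703651428), (0.07403434813022614, 0.07566329091787338), 99.20632934570312) ((0.45389869809150696, 0.1933339685201645), 0.038323719054460526) (203, 134, 93, 87)
```

Emit:
{"api": "send_rows", "payload": {
  "moves": [
    [-0.004, 0.047, -0.0075, 0],
    [-0.004, 0.047, -0.0075, 0],
    [-0.004, 0.047, -0.0075, 0],
    [-0.004, 0.047, -0.0075, 0],
    [0, 0, 0, 0],
    [0, 0, 0, 0]
  ]
}}

```text
clock: 6.05
eef_pos: [0.6659, -0.0418, 0.1793]
tool_rot: [0.646, 0.763, -0.001, -0.001]
ft_force: [-1.0, -0.5, -0.6]
grip_width: 0.0851
```

Run:
```python
from h import *
p,d,T,o=wshot('u32'); print(o['eef_pos'])
cv2.imwrite('pics/u32c.png',cv2.resize(p[110:270,170:340],None,fx=3.5,fy=3.5,interpolation=cv2.INTER_CUBIC))
```

```text
[ 0.66589605 -0.04183903  0.17925653]
```

View pics/u32c.png

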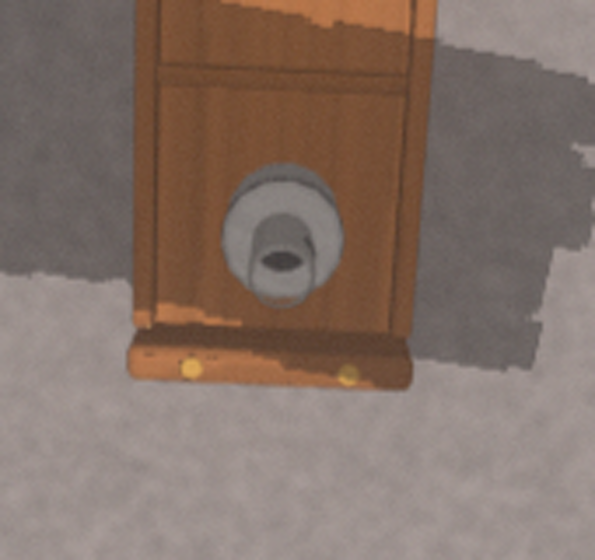

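The crop shows upper 32 from above, with its nose-top disc centred at about (251,178.5) px and its shank top at about (251,186).

```bash
cat >> h.py <<'E'
def goto(x,y,z):
    o=monitor.get_obs(); M=R.from_quat(o['tool_rot']).as_matrix(); d=M.T@(np.array([x,y,z])-o['eef_pos'])
    x_=M[:,0]; print('at',o['eef_pos'].round(4),'delta tool',d.round(4),'yaw x',round(float(np.arctan2(x_[1],x_[0])),3),'tilt',(M[2,:2]).round(4))
E
python3 - <<'E'
from h import *
z=np.load('pics/u32.npz')
print(ray('wrist',[(250.7,178.6)],.0415,z['T']).round(4),ray('wrist',[(250.7,186)],.076,z['T']).round(4))
p=z['p'];hsv=cv2.cvtColor(p,cv2.COLOR_BGR2HSV)
m=((hsv[...,1]<60)).astype(np.uint8)*255
roi=np.zeros_like(m);cv2.rectangle(roi,(225,150),(280,200),255,-1); m&=roi
m=cv2.morphologyEx(m,cv2.MORPH_OPEN,np.ones((5,5),np.uint8))
c=max(cv2.findContours(m,cv2.RETR_EXTERNAL,cv2.CHAIN_APPROX_NONE)[0],key=cv2.contourArea)
print(cv2.boundingRect(c))
goto(.6659,-.0436,.046)
E
```

```text
[[ 0.6659 -0.0431  0.0415]] [[ 0.6657 -0.0408  0.076 ]]
(233, 157, 35, 38)
at [ 0.6647 -0.0423  0.18  ] delta tool [-0.0016  0.0013  0.134 ] yaw x 1.735 tilt [ 0.0009 -0.0028]
```

Emit:
{"api": "send_rows", "payload": {
  "moves": [
    [0, 0.001, 0.04, 0],
    [0, 0, 0.04, 0],
    [0, 0, 0.04, 0],
    [0, 0, 0.013, 0],
    [0, 0, 0, 0]
  ]
}}

```text
clock: 6.6
eef_pos: [0.6634, -0.0437, 0.0468]
tool_rot: [0.647, 0.762, -0.002, -0.002]
ft_force: [0.1, 0.3, 0.4]
grip_width: 0.0852
```

Emit:
{"api": "send_rows", "payload": {
  "claw": -1,
  "moves": [
    [0, 0, 0, 0],
    [0, 0, 0, 0],
    [0, 0, 0, 0],
    [0, 0, 0, 0],
    [0, 0, 0, 0],
    [0, 0, 0, 0]
  ]
}}

```text
clock: 7.2
eef_pos: [0.667, -0.0443, 0.0493]
tool_rot: [0.648, 0.762, 0.0, 0.001]
ft_force: [-1.0, -0.8, 4.1]
grip_width: 0.0141
```

Emit:
{"api": "send_rows", "payload": {
  "moves": [
    [0, 0, -0.02, 0],
    [0, 0, -0.04, 0],
    [0, 0, -0.04, 0],
    [0, 0, 0, 0],
    [0, 0, 0, 0]
  ]
}}

```text
clock: 7.7
eef_pos: [0.667, -0.0443, 0.1489]
tool_rot: [0.648, 0.762, 0.001, 0.001]
ft_force: [-0.8, 0.4, -3.7]
grip_width: 0.0142
```

Run:
```python
from h import *
o=monitor.get_obs();print(o['eef_pos'].round(4),o['ft_force'].round(2),o['grip_width'])
p,d,T,o=wshot('g32'); s,_=shot('scene','g32s')
out=np.zeros((400,800,3),np.uint8); out[:384,:400]=p[:,50:450]; out[:400,400:]=cv2.resize(s[170:270,215:315],(400,400),interpolation=cv2.INTER_CUBIC)
cv2.imwrite('pics/g32v.png',out)
```

```text
[ 0.667  -0.0443  0.1489] [-0.82  0.42 -3.68] 0.014156608231034531
```

View pics/g32v.png

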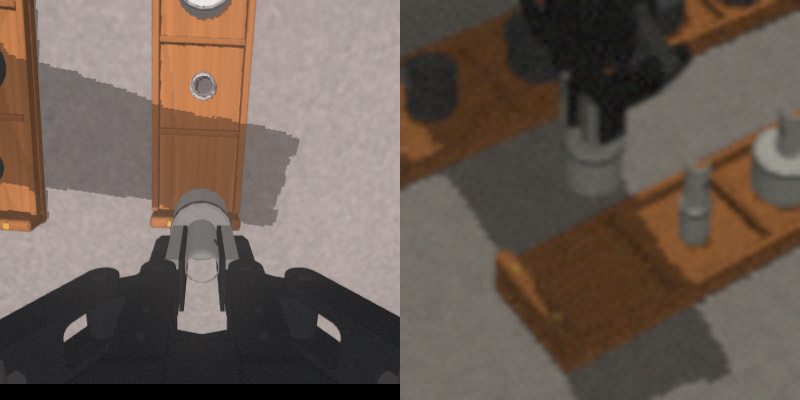

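Run:
```python
from h import *
z=np.load('pics/g32.npz');p=z['p']
v=cv2.resize(p[175:300,190:315],None,fx=4.6,fy=4.6,interpolation=cv2.INTER_CUBIC)
v=cv2.convertScaleAbs(v,alpha=1.5);cv2.imwrite('pics/g32z.png',v)
# predicted projection of nose-top circle, centred on TCP +dx
K=np.array(cams.camera_info('wrist')['intrinsics']);M=np.linalg.inv(np.array(cams.camera_info('wrist')['mount']))
def proj(P):
    c=M[:3,:3]@np.array(P)+M[:3,3]; return (K[0,2]+K[0,0]*c[0]/-c[2], K[1,2]+K[1,1]*c[1]/c[2])
for dz in (.0078,.0393):
  for a in (0,-.016,.016): print(dz,a,'side',np.round(proj([0,a,dz]),1),'far',np.round(proj([.016,0,dz]),1))
```

```text
0.0078 0 side [249.8 236.1] far [249.8 206.3]
0.0078 -0.016 side [218.3 236.1] far [249.8 206.3]
0.0078 0.016 side [281.2 236.2] far [249.8 206.3]
0.0393 0 side [250.  214.8] far [250.  189.3]
0.0393 -0.016 side [223.6 214.7] far [250.  189.3]
0.0393 0.016 side [276.5 214.8] far [250.  189.3]
```

View pics/g32z.png

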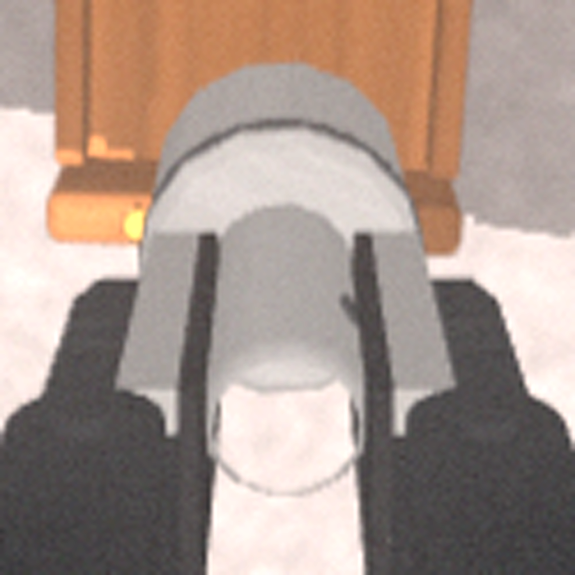

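Upper 32 is held upright and its bottom sits close to tool centre; in the crop it is symmetric about column 251.5. Moving over cup 32.

Emit:
{"api": "send_rows", "payload": {
  "moves": [
    [0.019, -0.037, 0, 0],
    [0.019, -0.037, 0, 0],
    [0.019, -0.037, 0.01, 0],
    [0.019, -0.037, 0.01, 0],
    [0.019, -0.037, 0.02, 0],
    [0, 0, 0.015, 0],
    [0, 0, 0, 0],
    [0, 0, 0, 0]
  ]
}}

```text
clock: 8.6
eef_pos: [0.4688, 0.0197, 0.0928]
tool_rot: [0.648, 0.762, -0.0, -0.0]
ft_force: [0.4, -0.3, -2.8]
grip_width: 0.014
```

Run:
```python
from h import *
p,d,T,o=wshot('h32'); s,_=shot('scene','h32s')
goto(.4687,.0203,.0553)
out=np.zeros((500,800,3),np.uint8); out[:500,:400]=cv2.resize(p[120:295,180:320],(400,500),interpolation=cv2.INTER_CUBIC); out[:400,400:]=cv2.resize(s[120:220,205:305],(400,400),interpolation=cv2.INTER_CUBIC)
cv2.imwrite('pics/h32v.png',out)
```

```text
at [0.4705 0.0196 0.0939] delta tool [ 0.001  -0.0017  0.0386] yaw x 1.732 tilt [-0.0003  0.0022]
```

View pics/h32v.png

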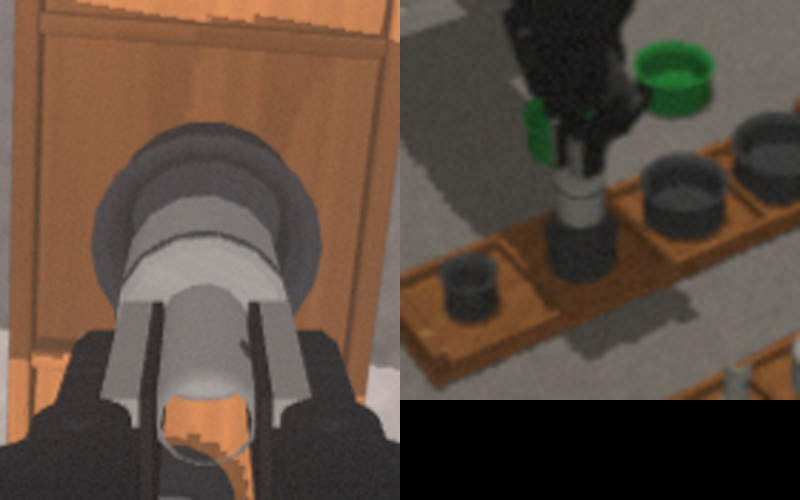

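Run:
```python
from h import *
z=np.load('pics/h32.npz');T=z['T'];tx=np.array([-.161,.987]);ty=np.array([.987,.161])
P=ray('wrist',[(180+207/2.857,120+122/2.857)],.0393,T)[0,:2]; print('cup centre rel TCP along x',(P-z['eef'][:2])@tx-.027,'y',(P-z['eef'][:2])@ty)
P=ray('wrist',[(180+205/2.857,120+194/2.857)],z['eef'][2]-.0393,T)[0,:2]; print('underside rel TCP x',(P-z['eef'][:2])@tx-.016,'y',(P-z['eef'][:2])@ty)
P=ray('wrist',[(180+205/2.857,120+234/2.857)],z['eef'][2]-.0078,T)[0,:2]; print('nose top rel TCP x',(P-z['eef'][:2])@tx-.016,'y',(P-z['eef'][:2])@ty)
```

```text
cup centre rel TCP along x 0.0022537925720825733 y 0.001380697954048593
underside rel TCP x 0.0008448528764661845 y 0.0009718211001250739
nose top rel TCP x 0.002283331612218501 y 0.0009727954427003034
```

Emit:
{"api": "send_rows", "payload": {
  "moves": [
    [0.001, 0, 0.008, 0],
    [0, 0, 0.012, 0],
    [0, 0, 0.01, 0],
    [0, 0, 0.005, 0],
    [0, 0, 0, 0]
  ]
}}

```text
clock: 9.2
eef_pos: [0.4678, 0.0206, 0.0574]
tool_rot: [0.648, 0.762, -0.001, -0.001]
ft_force: [-0.4, 0.6, -3.0]
grip_width: 0.0142
```

Emit:
{"api": "send_rows", "payload": {
  "moves": [
    [0, 0, 0.002, 0],
    [0, 0, 0.002, 0],
    [0, 0, 0, 0]
  ]
}}

```text
clock: 9.5
eef_pos: [0.4691, 0.0207, 0.0553]
tool_rot: [0.648, 0.762, 0.001, 0.001]
ft_force: [-1.6, 0.1, 3.0]
grip_width: 0.0138
```

Emit:
{"api": "send_rows", "payload": {
  "claw": 1,
  "moves": [
    [0, 0, 0, 0],
    [0, 0, 0, 0],
    [0, 0, 0, 0],
    [0, 0, -0.02, 0],
    [0, 0, -0.04, 0],
    [-0.004, 0.04, -0.025, 0],
    [-0.004, 0.045, -0.02, 0],
    [-0.004, 0.045, -0.015, 0],
    [-0.004, 0.045, 0, 0],
    [-0.002, 0.011, 0, 0],
    [0, 0, 0, 0],
    [0, 0, 0, 0]
  ]
}}

```text
clock: 10.7
eef_pos: [0.6541, 0.0329, 0.1735]
tool_rot: [0.648, 0.762, -0.001, -0.001]
ft_force: [-0.5, 0.1, 0.2]
grip_width: 0.0853
```

Run:
```python
from h import *
p,d,T,o=wshot('u20'); print(o['eef_pos'],o['clock']); s,_=shot('scene','u20s')
out=np.zeros((400,800,3),np.uint8); out[:400,:400]=cv2.resize(p[130:230,200:300],(400,400),interpolation=cv2.INTER_CUBIC); out[:400,400:]=cv2.resize(s[120:220,205:305],(400,400),interpolation=cv2.INTER_CUBIC)
cv2.imwrite('pics/u20v.png',out)
```

```text
[0.6540713  0.03287423 0.17347163] 10.7
```

View pics/u20v.png

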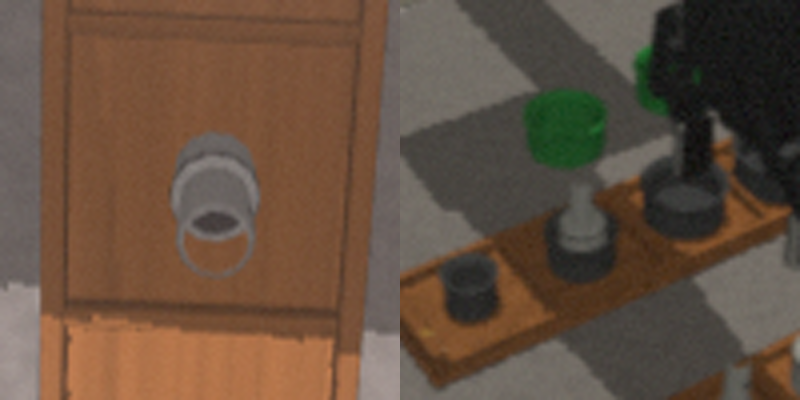

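Cup 32 now holds upper 32 and looks upright in the scene crop. Upper 20 in the wrist view has its shank-top ring at (254,190) px and its nose-top disc at (254,178.7).

Run:
```python
from h import *
z=np.load('pics/u20.npz')
a=ray('wrist',[(254,190)],.076,z['T'])[0];b=ray('wrist',[(254,178.7)],.0415,z['T'])[0];print(a.round(4),b.round(4))
goto((a[0]+b[0])/2-.001,(a[1]+b[1])/2,.046)
```

```text
[0.6568 0.0326 0.076 ] [0.6568 0.0333 0.0415]
at [0.6537 0.0329 0.1744] delta tool [-0.0003  0.0022  0.1284] yaw x 1.733 tilt [ 0.0002 -0.001 ]
```

Emit:
{"api": "send_rows", "payload": {
  "moves": [
    [0, 0.002, 0.04, 0],
    [0, 0, 0.04, 0],
    [0, 0, 0.04, 0],
    [0, 0, 0.007, 0],
    [0, 0, 0, 0]
  ]
}}

```text
clock: 11.3
eef_pos: [0.655, 0.0331, 0.0466]
tool_rot: [0.648, 0.762, -0.001, -0.001]
ft_force: [-0.3, 0.7, 0.1]
grip_width: 0.0853
```

Emit:
{"api": "send_rows", "payload": {
  "claw": -1,
  "moves": [
    [0, 0, 0, 0],
    [0, 0, 0, 0],
    [0, 0, 0, 0],
    [0, 0, 0, 0],
    [0, 0, 0, 0],
    [0, 0, 0, 0]
  ]
}}

```text
clock: 11.9
eef_pos: [0.6574, 0.0333, 0.0483]
tool_rot: [0.648, 0.762, 0.001, 0.001]
ft_force: [-0.8, -0.1, 4.3]
grip_width: 0.0148
```

Emit:
{"api": "send_rows", "payload": {
  "moves": [
    [0, 0, -0.02, 0],
    [0, 0, -0.04, 0],
    [0, 0, -0.04, 0],
    [0, 0, 0, 0]
  ]
}}

```text
clock: 12.3
eef_pos: [0.6608, 0.0334, 0.1542]
tool_rot: [0.648, 0.762, 0.004, 0.004]
ft_force: [1.2, 0.6, -0.5]
grip_width: 0.0143
```

Run:
```python
from h import *
z=np.load('pics/u20.npz')
p,d,T,o=wshot('g20'); s,_=shot('scene','g20s')
print(o['clock'],o['eef_pos'].round(4),o['grip_width'])
out=np.zeros((400,800,3),np.uint8); out[:400,:400]=cv2.resize(p[180:280,200:300],(400,400),interpolation=cv2.INTER_CUBIC); out[:400,400:]=cv2.resize(s[140:240,235:335],(400,400),interpolation=cv2.INTER_CUBIC)
cv2.imwrite('pics/g20v.png',cv2.convertScaleAbs(out,alpha=1.3))
```

```text
12.3 [0.6608 0.0334 0.1542] 0.014304349701092605
```

View pics/g20v.png

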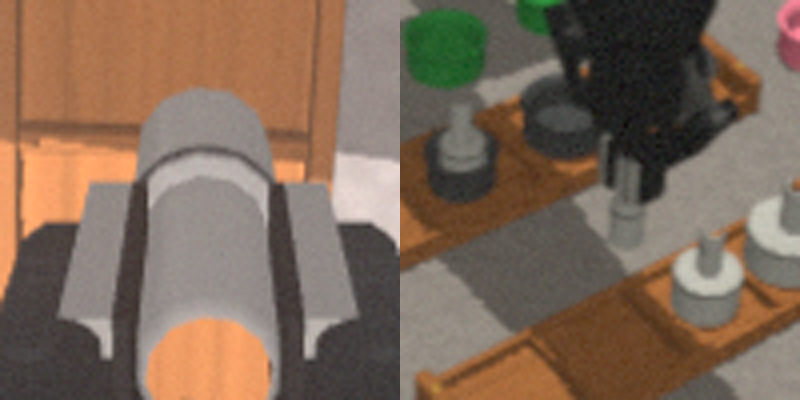

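```bash
cat >> h.py <<'E'
def inhand(u,v,zt,r):  # far-edge pixel of a circle at tool z = zt, radius r -> centre rel TCP (tool x,y)
    M=np.array(cams.camera_info('wrist')['mount']); P=ray('wrist',[(u,v)],zt,M)[0]; return (P[:2]-[r,0]).round(4)
E
python3 - <<'E'
from h import *
print(inhand(251.2,202,.0383,.010),inhand(252,217,.0068,.010))
goto(.4735-.001,-.0635+0,.10)
E
```

```text
[-0.0016  0.0007] [0.0007 0.0011]
at [0.6575 0.0333 0.1483] delta tool [-0.0657 -0.1983  0.0479] yaw x 1.733 tilt [-0.0003  0.0024]
```

Emit:
{"api": "send_rows", "payload": {
  "moves": [
    [-0.013, -0.04, 0, 0],
    [-0.013, -0.04, 0, 0],
    [-0.013, -0.04, 0.01, 0],
    [-0.013, -0.04, 0.01, 0],
    [-0.013, -0.038, 0.02, 0],
    [0, 0, 0.01, 0],
    [0, 0, 0, 0],
    [0, 0, 0, 0]
  ]
}}

```text
clock: 13.2
eef_pos: [0.4724, -0.0627, 0.0968]
tool_rot: [0.648, 0.762, -0.0, -0.0]
ft_force: [2.0, 0.1, -1.1]
grip_width: 0.0146
```

Run:
```python
from h import *
p,d,T,o=wshot('h20'); s,_=shot('scene','h20s')
goto(.4725,-.0635,.0543)
out=np.zeros((500,800,3),np.uint8); out[:400,:400]=cv2.resize(p[160:260,200:300],(400,400),interpolation=cv2.INTER_CUBIC); out[:400,400:]=cv2.resize(s[120:220,185:285],(400,400),interpolation=cv2.INTER_CUBIC)
cv2.imwrite('pics/h20v.png',cv2.convertScaleAbs(out,alpha=1.3))
```

```text
at [ 0.4736 -0.0626  0.0977] delta tool [-0.0007 -0.0013  0.0434] yaw x 1.734 tilt [-0.0004  0.0016]
```

View pics/h20v.png

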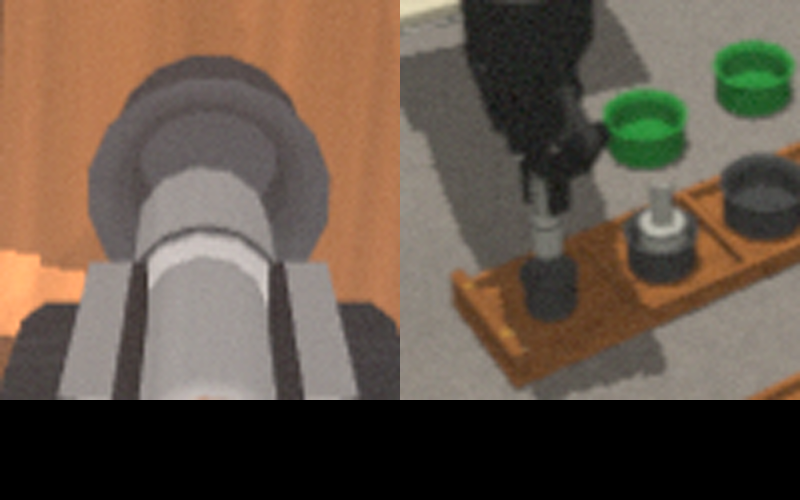

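Run:
```python
from h import *
print('cup',inhand(200+210/4,160+79/4,.0975-.0395,.021),'under',inhand(200+205/4,160+168/4,.0383,.010),'top',inhand(200+206/4,160+229/4,.0068,.010))
```

```text
cup [-0.0038  0.0015] under [-0.0016  0.0007] top [0.0006 0.0009]
```

Emit:
{"api": "send_rows", "payload": {
  "moves": [
    [-0.0015, 0, 0.008, 0],
    [0, 0, 0.012, 0],
    [0, 0, 0.012, 0],
    [0, 0, 0.006, 0],
    [0, 0, 0, 0]
  ]
}}

```text
clock: 13.8
eef_pos: [0.4718, -0.0641, 0.0583]
tool_rot: [0.647, 0.762, -0.001, -0.001]
ft_force: [-0.2, 1.2, -1.5]
grip_width: 0.0146
```

Emit:
{"api": "send_rows", "payload": {
  "moves": [
    [0, 0, 0.002, 0],
    [0, 0, 0.002, 0],
    [0, 0, 0, 0]
  ]
}}

```text
clock: 14.1
eef_pos: [0.4724, -0.0643, 0.0555]
tool_rot: [0.648, 0.762, 0.0, 0.0]
ft_force: [0.1, 0.3, 0.0]
grip_width: 0.0145
```

Emit:
{"api": "send_rows", "payload": {
  "moves": [
    [0, 0, 0.001, 0],
    [0, 0, 0, 0]
  ]
}}

```text
clock: 14.3
eef_pos: [0.4723, -0.0644, 0.0544]
tool_rot: [0.648, 0.762, 0.0, 0.0]
ft_force: [-0.4, 0.5, -1.8]
grip_width: 0.0141
```

Emit:
{"api": "send_rows", "payload": {
  "moves": [
    [0, 0, 0.001, 0],
    [0, 0, 0, 0],
    [0, 0, 0, 0]
  ]
}}

```text
clock: 14.6
eef_pos: [0.4724, -0.0644, 0.0542]
tool_rot: [0.648, 0.762, 0.0, 0.0]
ft_force: [-1.6, 0.6, 4.5]
grip_width: 0.0145
```

Emit:
{"api": "send_rows", "payload": {
  "claw": 1,
  "moves": [
    [0, 0, 0, 0],
    [0, 0, 0, 0],
    [0, 0, 0, 0],
    [0, 0, -0.02, 0],
    [0, 0, -0.045, 0],
    [0.01, 0.015, -0.04, 0],
    [0.025, 0.035, -0.02, 0],
    [0.027, 0.038, 0, 0],
    [0.027, 0.038, 0, 0],
    [0.027, 0.038, 0, 0],
    [0.025, 0.035, 0, 0],
    [0, 0, 0, 0],
    [0, 0, 0, 0]
  ]
}}

```text
clock: 15.9
eef_pos: [0.6456, 0.1077, 0.1766]
tool_rot: [0.647, 0.763, -0.001, -0.001]
ft_force: [-0.9, 0.3, 0.7]
grip_width: 0.0856
```

Run:
```python
from h import *
p,d,T,o=wshot('u44'); print(o['eef_pos'],o['clock']); s,_=shot('scene','u44s')
out=np.zeros((400,800,3),np.uint8); out[:400,:400]=cv2.resize(p[130:230,200:300],(400,400),interpolation=cv2.INTER_CUBIC); out[:400,400:]=cv2.resize(s[120:220,205:305],(400,400),interpolation=cv2.INTER_CUBIC)
cv2.imwrite('pics/u44v.png',out)
```

```text
[0.64563811 0.10767525 0.17660457] 15.9
```

View pics/u44v.png

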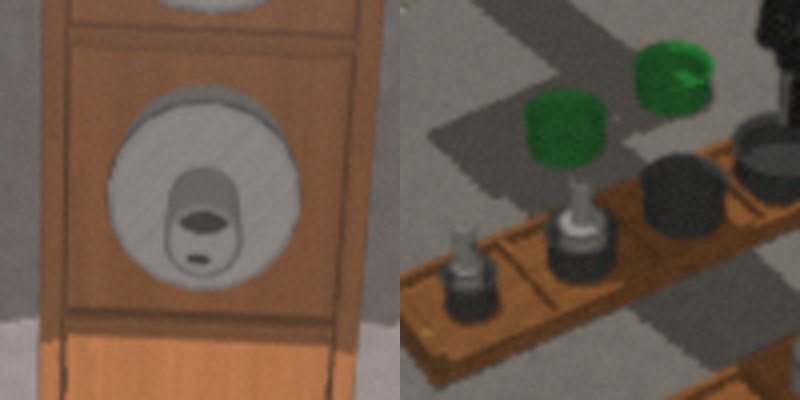

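Upper 20 stands in cup 20 and upper 32 in cup 32. Upper 44 has its disc centred at (251,178.8) and its shank-top ring at (251,190).

Run:
```python
from h import *
z=np.load('pics/u44.npz')
a=ray('wrist',[(251,190)],.076,z['T'])[0];b=ray('wrist',[(251,178.7)],.0415,z['T'])[0];print(a.round(4),b.round(4))
goto((a[0]+b[0])/2-.001,(a[1]+b[1])/2,.046)
```

```text
[0.6461 0.1061 0.076 ] [0.6458 0.1069 0.0415]
at [0.645  0.1062 0.178 ] delta tool [0.0003 0.0002 0.132 ] yaw x 1.732 tilt [-0.0003 -0.0014]
```

Emit:
{"api": "send_rows", "payload": {
  "moves": [
    [0, 0, 0.04, 0],
    [0, 0, 0.04, 0],
    [0, 0, 0.04, 0],
    [0, 0, 0.01, 0],
    [0, 0, 0, 0]
  ]
}}

```text
clock: 16.5
eef_pos: [0.6439, 0.1056, 0.0472]
tool_rot: [0.648, 0.762, -0.002, -0.001]
ft_force: [0.4, -0.1, 0.5]
grip_width: 0.0851
```

Emit:
{"api": "send_rows", "payload": {
  "claw": -1,
  "moves": [
    [0, 0, 0, 0],
    [0, 0, 0, 0],
    [0, 0, 0, 0],
    [0, 0, 0, 0],
    [0, 0, 0, 0],
    [0, 0, 0, 0]
  ]
}}

```text
clock: 17.1
eef_pos: [0.6462, 0.1071, 0.0492]
tool_rot: [0.648, 0.762, 0.0, 0.0]
ft_force: [-1.5, -0.2, 3.8]
grip_width: 0.0143
```

Emit:
{"api": "send_rows", "payload": {
  "moves": [
    [0, 0, -0.02, 0],
    [0, 0, -0.04, 0],
    [0, 0, -0.04, 0],
    [0, 0, 0, 0],
    [0, 0, 0, 0]
  ]
}}

```text
clock: 17.6
eef_pos: [0.6461, 0.107, 0.1484]
tool_rot: [0.648, 0.762, 0.0, 0.0]
ft_force: [0.3, 0.6, -4.5]
grip_width: 0.0143
```

Run:
```python
from h import *
p,d,T,o=wshot('g44'); s,_=shot('scene','g44s')
goto(.4578-.001,.1086,.1)
out=np.zeros((400,800,3),np.uint8); out[:400,:400]=cv2.resize(p[170:290,190:310],(400,400),interpolation=cv2.INTER_CUBIC); out[:400,400:]=cv2.resize(s[110:210,255:355],(400,400),interpolation=cv2.INTER_CUBIC)
cv2.imwrite('pics/g44v.png',cv2.convertScaleAbs(out,alpha=1.3))
```

```text
at [0.6441 0.1067 0.1455] delta tool [ 0.0321 -0.1843  0.0464] yaw x 1.733 tilt [-0.     -0.0051]
```

View pics/g44v.png

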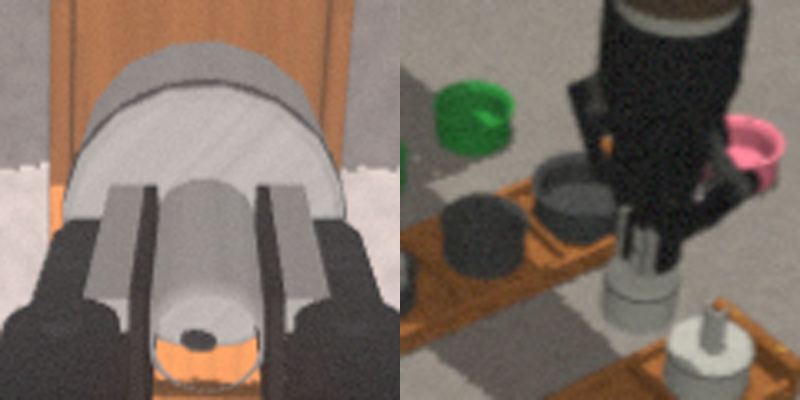

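Emit:
{"api": "send_rows", "payload": {
  "moves": [
    [0.006, -0.037, 0, 0],
    [0.007, -0.037, 0, 0],
    [0.006, -0.037, 0.01, 0],
    [0.007, -0.037, 0.01, 0],
    [0.006, -0.038, 0.02, 0],
    [0, 0, 0.01, 0],
    [0, 0, 0, 0],
    [0, 0, 0, 0]
  ]
}}

```text
clock: 18.5
eef_pos: [0.4574, 0.1085, 0.0976]
tool_rot: [0.648, 0.762, -0.0, -0.0]
ft_force: [0.9, -0.2, -4.1]
grip_width: 0.0139
```

Run:
```python
from h import *
p,d,T,o=wshot('h44'); s,_=shot('scene','h44s')
goto(.4568,.1086,.0548)
out=np.zeros((500,800,3),np.uint8); out[:500,:400]=cv2.resize(p[130:280,190:310],(400,500),interpolation=cv2.INTER_CUBIC); out[:400,400:]=cv2.resize(s[110:210,225:325],(400,400),interpolation=cv2.INTER_CUBIC)
cv2.imwrite('pics/h44v.png',cv2.convertScaleAbs(out,alpha=1.3))
```

```text
at [0.4588 0.1087 0.0987] delta tool [ 0.0002 -0.0021  0.0439] yaw x 1.733 tilt [0.0001 0.0018]
```

View pics/h44v.png

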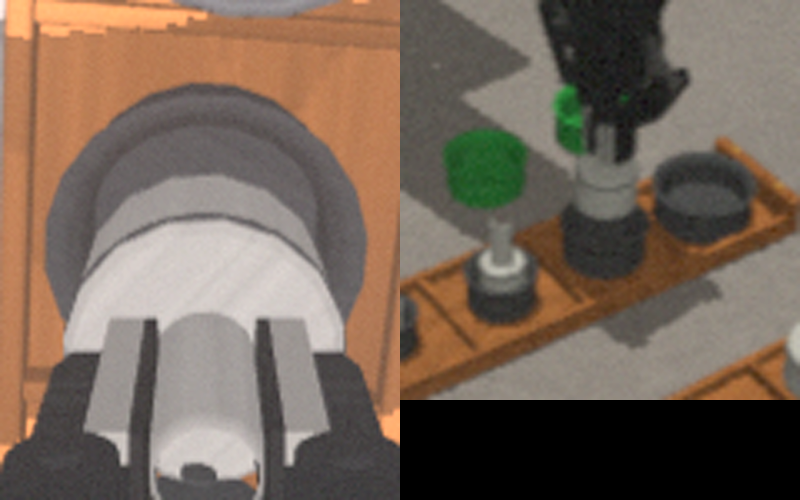

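Run:
```python
from h import *
print('cup',inhand(190+206.5/3.333,130+84/3.333,.0982-.0395,.033),'under',inhand(190+205/3.333,130+174/3.333,.0388,.022),'top',inhand(190+205/3.333,130+216/3.333,.0073,.022))
```

```text
cup [0.0001 0.0011] under [-0.0016  0.0009] top [0.0001 0.0009]
```

Emit:
{"api": "send_rows", "payload": {
  "moves": [
    [0.0005, 0, 0.008, 0],
    [0, 0, 0.012, 0],
    [0, 0, 0.012, 0],
    [0, 0, 0.006, 0],
    [0, 0, 0, 0]
  ]
}}

```text
clock: 19.1
eef_pos: [0.4566, 0.1088, 0.0593]
tool_rot: [0.648, 0.762, -0.001, -0.001]
ft_force: [0.4, 0.2, -3.4]
grip_width: 0.0141
```

Emit:
{"api": "send_rows", "payload": {
  "moves": [
    [0, 0, 0.002, 0],
    [0, 0, 0.002, 0],
    [0, 0, 0, 0],
    [0, 0, 0, 0]
  ]
}}

```text
clock: 19.5
eef_pos: [0.4573, 0.1091, 0.0566]
tool_rot: [0.648, 0.762, 0.0, 0.0]
ft_force: [0.0, -0.3, -4.6]
grip_width: 0.0141
```

Emit:
{"api": "send_rows", "payload": {
  "moves": [
    [0, 0, 0.001, 0],
    [0, 0, 0, 0],
    [0, 0, 0, 0]
  ]
}}

```text
clock: 19.8
eef_pos: [0.4571, 0.109, 0.0554]
tool_rot: [0.648, 0.762, 0.0, 0.0]
ft_force: [-0.0, -0.6, -4.2]
grip_width: 0.0142
```

Emit:
{"api": "send_rows", "payload": {
  "moves": [
    [0, 0, 0.001, 0],
    [0, 0, 0, 0],
    [0, 0, 0, 0]
  ]
}}

```text
clock: 20.1
eef_pos: [0.4571, 0.109, 0.0551]
tool_rot: [0.648, 0.762, 0.0, 0.0]
ft_force: [-4.0, -0.1, 5.5]
grip_width: 0.0143
```

Emit:
{"api": "send_rows", "payload": {
  "claw": 1,
  "moves": [
    [0, 0, 0, 0],
    [0, 0, 0, 0],
    [0, 0, 0, 0],
    [0, 0, -0.02, 0],
    [0, 0, -0.045, 0],
    [0.005, 0.02, -0.04, 0],
    [0.008, 0.042, -0.017, 0],
    [0.008, 0.045, 0, 0],
    [0.008, 0.045, 0, 0],
    [0.007, 0.037, 0, 0],
    [0, 0, 0, 0],
    [0, 0, 0, 0]
  ]
}}

```text
clock: 21.3
eef_pos: [0.6376, 0.1751, 0.1744]
tool_rot: [0.647, 0.762, -0.001, -0.001]
ft_force: [0.3, -0.2, 0.3]
grip_width: 0.0853
```

Run:
```python
from h import *
p,d,T,o=wshot('u56'); print(o['eef_pos'],o['clock']); s,_=shot('scene','u56s')
out=np.zeros((400,800,3),np.uint8); out[:400,:400]=cv2.resize(p[130:230,200:300],(400,400),interpolation=cv2.INTER_CUBIC); out[:400,400:]=cv2.resize(s[120:220,205:305],(400,400),interpolation=cv2.INTER_CUBIC)
cv2.imwrite('pics/u56v.png',out)
```

```text
[0.63755845 0.17506777 0.17436416] 21.3
```

View pics/u56v.png

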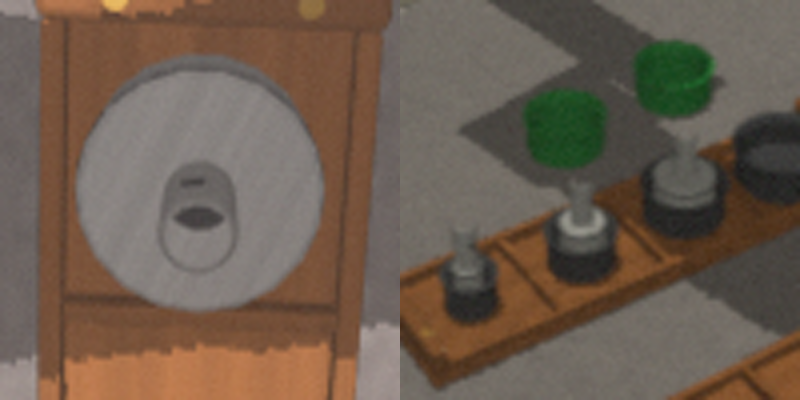

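Three dies are now in their cups. Upper 56 has its disc at (250.2,177.6) and its shank-top ring at (249.7,188.5).

Run:
```python
from h import *
z=np.load('pics/u56.npz')
a=ray('wrist',[(249.7,188.5)],.076,z['T'])[0];b=ray('wrist',[(250.2,177.6)],.0415,z['T'])[0];print(a.round(4),b.round(4))
goto((a[0]+b[0])/2-.001,(a[1]+b[1])/2,.0465)
```

```text
[0.6367 0.1751 0.076 ] [0.6368 0.1757 0.0415]
at [0.6367 0.1746 0.1761] delta tool [ 0.001  -0.0007  0.1296] yaw x 1.733 tilt [-0.0002 -0.0013]
```

Emit:
{"api": "send_rows", "payload": {
  "moves": [
    [0, -0.001, 0.04, 0],
    [0, 0, 0.04, 0],
    [0, 0, 0.04, 0],
    [0, 0, 0.008, 0],
    [0, 0, 0, 0]
  ]
}}

```text
clock: 21.9
eef_pos: [0.6349, 0.1742, 0.0479]
tool_rot: [0.648, 0.762, -0.001, -0.001]
ft_force: [-0.3, -0.9, 0.2]
grip_width: 0.0855
```

Emit:
{"api": "send_rows", "payload": {
  "claw": -1,
  "moves": [
    [0, 0, 0, 0],
    [0, 0, 0, 0],
    [0, 0, 0, 0],
    [0, 0, 0, 0],
    [0, 0, 0, 0],
    [0, 0, 0, 0]
  ]
}}

```text
clock: 22.5
eef_pos: [0.6366, 0.1749, 0.0491]
tool_rot: [0.648, 0.762, 0.0, -0.0]
ft_force: [-3.3, -0.2, 6.0]
grip_width: 0.0142
```

Emit:
{"api": "send_rows", "payload": {
  "moves": [
    [0, 0, -0.02, 0],
    [0, 0, -0.04, 0],
    [0, 0, -0.04, 0],
    [0, 0, 0, 0],
    [0, 0, 0, 0]
  ]
}}

```text
clock: 23.0
eef_pos: [0.6366, 0.1748, 0.1471]
tool_rot: [0.648, 0.762, -0.0, -0.0]
ft_force: [-0.5, 0.1, -8.0]
grip_width: 0.0145
```

Run:
```python
from h import *
p,d,T,o=wshot('g56'); s,_=shot('scene','g56s')
goto(.4537-.0007,.1936,.1)
out=np.zeros((400,800,3),np.uint8); out[:400,:400]=cv2.resize(p[160:290,185:315],(400,400),interpolation=cv2.INTER_CUBIC); out[:400,400:]=cv2.resize(s[110:210,275:375],(400,400),interpolation=cv2.INTER_CUBIC)
cv2.imwrite('pics/g56v.png',cv2.convertScaleAbs(out,alpha=1.3))
```

```text
at [0.6345 0.1742 0.1443] delta tool [ 0.0485 -0.1757  0.0455] yaw x 1.733 tilt [-0.0008 -0.0071]
```

View pics/g56v.png

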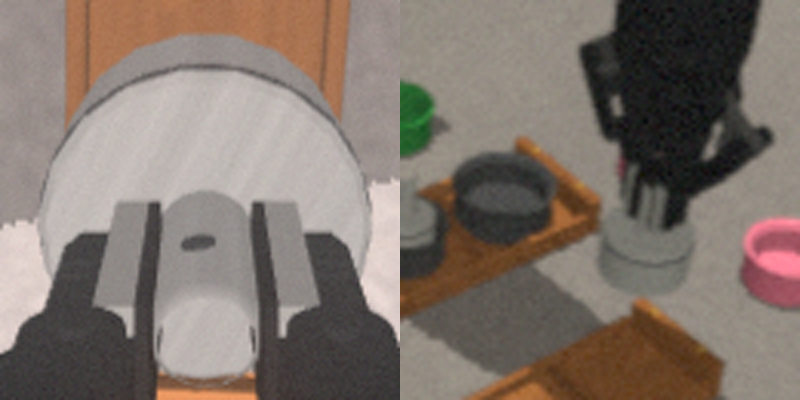

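Emit:
{"api": "send_rows", "payload": {
  "moves": [
    [0.01, -0.036, 0, 0],
    [0.01, -0.036, 0, 0],
    [0.01, -0.036, 0.01, 0],
    [0.009, -0.035, 0.01, 0],
    [0.009, -0.035, 0.02, 0],
    [0, 0, 0.008, 0],
    [0, 0, 0, 0],
    [0, 0, 0, 0]
  ]
}}

```text
clock: 23.9
eef_pos: [0.4535, 0.1935, 0.0994]
tool_rot: [0.648, 0.762, -0.001, -0.0]
ft_force: [0.9, 0.1, -7.1]
grip_width: 0.0141
```

Run:
```python
from h import *
p,d,T,o=wshot('h56'); s,_=shot('scene','h56s')
goto(.453,.1936,.0551)
out=np.zeros((500,800,3),np.uint8); out[:500,:400]=cv2.resize(p[130:280,190:310],(400,500),interpolation=cv2.INTER_CUBIC); out[:400,400:]=cv2.resize(s[110:210,245:345],(400,400),interpolation=cv2.INTER_CUBIC)
cv2.imwrite('pics/h56v.png',cv2.convertScaleAbs(out,alpha=1.3))
```

```text
at [0.4549 0.1938 0.1006] delta tool [ 0.0001 -0.0019  0.0455] yaw x 1.732 tilt [0.0003 0.0016]
```

View pics/h56v.png

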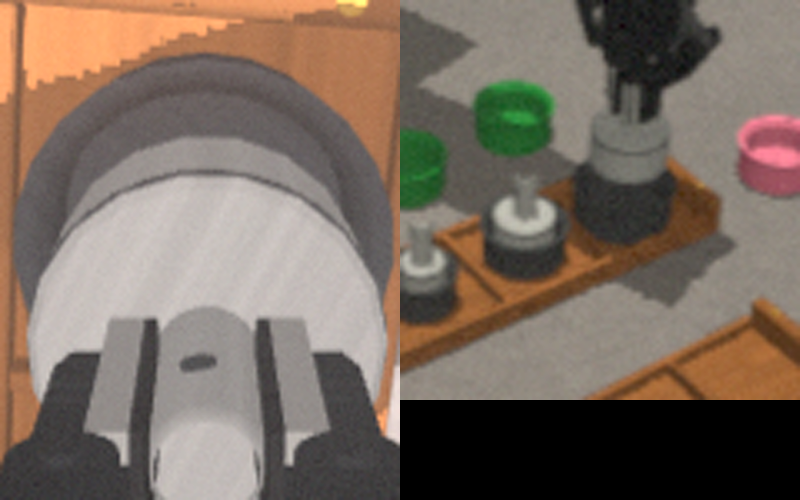

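Run:
```python
from h import *
print('cup',inhand(190+203.5/3.333,130+55/3.333,.0997-.0395,.039),'under',inhand(190+207/3.333,130+135/3.333,.0391,.028),'top',inhand(190+207/3.333,130+171/3.333,.0076,.028))
```

```text
cup [-0.0006  0.0005] under [-0.0006  0.0012] top [0.0008 0.0011]
```

Emit:
{"api": "send_rows", "payload": {
  "moves": [
    [0.0005, -0.0005, 0.008, 0],
    [0, 0, 0.012, 0],
    [0, 0, 0.012, 0],
    [0, 0, 0.006, 0],
    [0, 0, 0, 0]
  ]
}}

```text
clock: 24.5
eef_pos: [0.4514, 0.1933, 0.0606]
tool_rot: [0.648, 0.762, -0.002, -0.001]
ft_force: [-1.0, -0.8, -7.5]
grip_width: 0.014
```

Emit:
{"api": "send_rows", "payload": {
  "moves": [
    [0, 0, 0.002, 0],
    [0, 0, 0.002, 0],
    [0, 0, 0, 0],
    [0, 0, 0, 0]
  ]
}}

```text
clock: 24.9
eef_pos: [0.453, 0.194, 0.0586]
tool_rot: [0.648, 0.762, 0.0, 0.0]
ft_force: [-0.0, -0.5, -7.0]
grip_width: 0.0141
```

Emit:
{"api": "send_rows", "payload": {
  "moves": [
    [0, 0, 0.001, 0],
    [0, 0, 0.001, 0],
    [0, 0, 0, 0],
    [0, 0, 0, 0]
  ]
}}

```text
clock: 25.3
eef_pos: [0.4527, 0.1939, 0.0563]
tool_rot: [0.648, 0.762, -0.0, -0.0]
ft_force: [0.0, 0.2, -7.6]
grip_width: 0.0137
```

Emit:
{"api": "send_rows", "payload": {
  "moves": [
    [0, 0, 0.001, 0],
    [0, 0, 0, 0],
    [0, 0, 0, 0]
  ]
}}

```text
clock: 25.6
eef_pos: [0.4528, 0.1939, 0.0553]
tool_rot: [0.648, 0.762, -0.0, -0.0]
ft_force: [-0.0, 0.2, -6.9]
grip_width: 0.0138
```

Emit:
{"api": "send_rows", "payload": {
  "moves": [
    [0, 0, 0.001, 0],
    [0, 0, 0, 0],
    [0, 0, 0, 0]
  ]
}}

```text
clock: 25.9
eef_pos: [0.4529, 0.1939, 0.0552]
tool_rot: [0.648, 0.762, 0.0, 0.0]
ft_force: [-3.3, -1.8, 5.3]
grip_width: 0.0141
```

Contact is made at the expected height, so I'll release and back off to an overview.

Emit:
{"api": "send_rows", "payload": {
  "claw": 1,
  "moves": [
    [0, 0, 0, 0],
    [0, 0, 0, 0],
    [0, 0, 0, 0],
    [0, 0, -0.02, 0],
    [0, 0, -0.045, 0],
    [0, 0, -0.045, 0],
    [-0.02, 0.01, -0.04, 0],
    [-0.03, 0.01, -0.03, 0],
    [-0.03, 0.01, -0.03, 0],
    [0, 0, -0.03, 0],
    [0, 0, 0, 0],
    [0, 0, 0, 0]
  ]
}}

```text
clock: 27.1
eef_pos: [0.4959, 0.1199, 0.2948]
tool_rot: [0.648, 0.762, 0.001, 0.001]
ft_force: [-0.9, -0.2, -0.5]
grip_width: 0.0854
```

Run:
```python
from h import *
p,d,T,o=wshot('end'); s,ds=shot('scene','ends'); q,_=shot('side','endd'); print(o['eef_pos'],o['clock'])
out=np.zeros((600,800,3),np.uint8); out[:384,:400]=p[:,50:450]; out[:400,400:]=cv2.resize(s[120:240,195:315],(400,400),interpolation=cv2.INTER_CUBIC)
out[400:,400:680]=cv2.resize(q[140:240,170:310],(280,200));out[384:596,:400]=cv2.resize(s,(400,300))[40:252]
cv2.imwrite('pics/endv.png',out)
# shank-top heights from depth (wrist)
K=np.array(cams.camera_info('wrist')['intrinsics']);v,u=np.mgrid[:384,:512]
P=np.stack([(u-K[0,2])/K[0,0]*d,-(v-K[1,2])/K[1,1]*d,-d],-1)@T[:3,:3].T+T[:3,3]
for n,c in dict(c56=(.4535,.1936),c44=(.4575,.1088),c32=(.469,.0213),c20=(.473,-.0635)).items():
    r=np.hypot(P[...,0]-c[0],P[...,1]-c[1]); 
    m=(r<.03)&(d>0)&(P[...,2]>.068)&(P[...,2]<.12); b=(r>.009)&(r<(int(n[1:])/2000-.002))&(d>0)&(P[...,2]>.03)&(P[...,2]<.06)
    h=(P[...,2][m]); print(n,m.sum(),'top95',np.percentile(h,[50,95]).round(4) if m.sum() else '','shank xy',P[m][:,:2].mean(0).round(4) if m.sum() else '','nose-top z',np.median(P[...,2][b]).round(4) if b.sum() else '',b.sum())
```

```text
[0.49593967 0.1198531  0.29480735] 27.1
c56 67 top95 [0.0799 0.0814] shank xy [0.455  0.1934] nose-top z 0.0466 1394
c44 77 top95 [0.0793 0.0813] shank xy [0.4586 0.11  ] nose-top z 0.0467 615
c32 85 top95 [0.0783 0.0814] shank xy [0.4696 0.0258] nose-top z 0.0467 168
c20 94 top95 [0.0762 0.0812] shank xy [ 0.4731 -0.0605] nose-top z  0
```

View pics/endv.png

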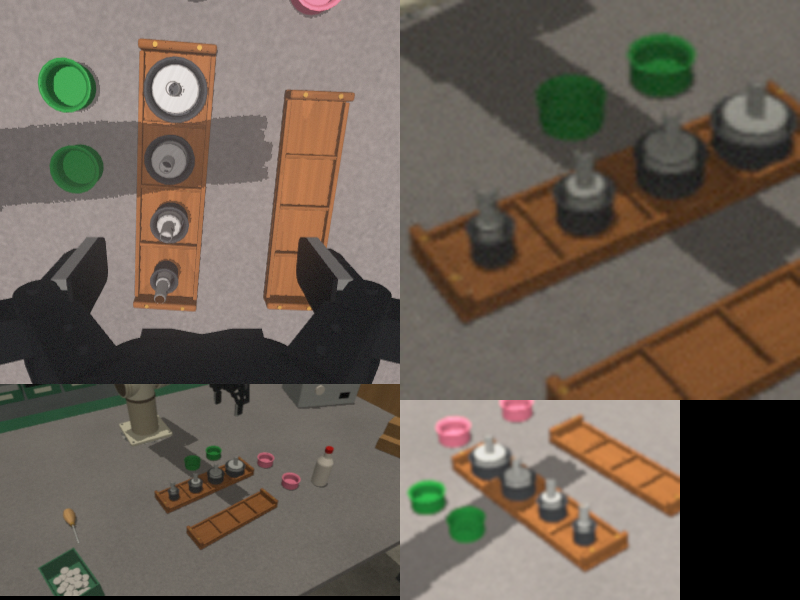

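All four dies stand in their cups. In the wrist view they are at (175,90), (168,160), (168,222) and (164,280) in the composite. Tops are at about 81 mm (82 expected when home), and the awl, bottle and decoys have not moved. Handing in.

Run:
```python
from h import *
print(order.job_done(), monitor.get_obs()['clock'])
```

```text
the job is handed in; nothing more can be done
the job is handed in; nothing more can be done
```

I moved the four upper dies one at a time, in the order 32, 20, 44, 56, each into the lower die of its own size. Each was lowered until the wrist force showed light contact (about 5–12 N change) before I opened the jaws. I handed the job in with the clock at about 27 s.

**Last checks:**
- **Heights:** All four shank tops measured about 81 mm, against 82 mm expected when home. Nose tops measured 46.7 mm for 32, 44 and 56, against 47.5 mm expected, which is within the calibration error. I got no nose-top reading for 20, so its seating rests on its shank-top height, the contact height and the pictures.
- **Pictures:** The wrist, scene and side views show all four dies upright and the cups in their own compartments. The tray is empty, and the awl, bottle and green and pink cups look untouched.
- **Disagreement:** The wrist camera's centre estimates differed from each other by 1–2 mm. That was inside the 3 mm clearance, and no insertion met side resistance before reaching the floor of the cup.

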